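# Jack up a drooping rail for tack welding

### The arm

A 6-joint arm with a two-finger parallel gripper is mounted at the origin on the work surface. World frame = base frame: x ahead of the robot, y to its left, z up, the work surface at z = 0. Lengths are in m, angles in rad, forces in N, time in s.
With the tool pointing down it reaches from about 0.35 to 0.975 m from the base axis. Payload 7.1 kg.
Tool frame: the origin (TCP) lies midway between the tips of the shut fingers; the grasp point (between the pads) lies 19 mm behind it; z points along the fingers, y is the line along which they close (so a half turn about z gives the same grasp; the last joint's range is limited). The gripper opens to 88 mm and grips with 3 to 60 N. Pads are 20 mm wide; open, the fingers measure 115 mm over their backs; the gripper's body (75 mm by 178 mm) begins 61 mm behind the grasp point.
Start: joints at [1.31, 0.423, 1.63, -0, 1.089, -0.019], TCP at [0.15, 0.607, 0.223] pointing down, gripper open.
Joint ranges: [-3, 3], [-0.9, 2.11], [0.09, 2.58], [-1.31, 4.45], [0.11, 2.69], [-2.54, 2.54]. Speed limits (rad/s): [2.39, 2.39, 3.01, 3.14, 3.14, 3.14].

### API

Orientations are given as a unit quaternion [w, x, y, z].
In Python, from station import move_pose, movel, movej, command_gripper, wait, inverse_kinematics, read_camera, camera_info, MotionError, job_done, get_time, get_joint_pos, get_qvel, get_effort, get_tcp_pos, get_ee_rot, get_ft_force, get_ft_torque, get_grip_width, get_finger_force gives the robot as it stands. Calls block until the motion is done:
- move_pose(position, orientation): joint-space move of the TCP to a pose.
- movel(position, frame=None, v=0.15, until_force=None): straight line of the TCP; frame=None keeps the orientation; v is the mean speed in m/s. With until_force (N) it stops when the force on the tool has changed by that much, and returns True; else False.
- movej(angles): joint-space move.
- command_gripper(opening): opening from 0.0 (shut) to 1.0 (fully open); the grip force is fixed at half the most; returns when the fingers have stopped.
- wait(seconds).
- inverse_kinematics(position, orientation): joint angles nearest the present ones, or None.
- read_camera(name): name is "scene" or "top"; returns the picture (480x640x3 uint8, red, green, blue); there is no depth.
- camera_info(name): a dict with "intrinsics" (3x3 intrinsics, pixels), "T" (4x4, takes a point from camera to world coordinates). Camera axes: x right, y up, looking along -z (the intrinsics and any distortion apply to the point x, -y, -z); pixel columns grow to the right and rows downward; lengths in m; the calibration is good to about 2 mm. A picture is of the moment at which its call begins. camera_info takes no time and is no camera call.
A pose or a line that the arm cannot do raises MotionError and nothing moves.
- job_done(): hands the job in; it is judged then, once.
Readings, each from a call of its own:
- get_time(): time.
- get_joint_pos(): joint angles.
- get_qvel(): joint speeds.
- get_effort(): joint torques, N m.
- get_tcp_pos(): TCP position.
- get_ee_rot(): TCP orientation.
- get_ft_force(): force on the tool from outside, world axes, zero at the start.
- get_ft_torque(): the same for the moment, N m.
- get_grip_width(): opening from 0.0 (shut) to 1.0 (fully open).
- get_finger_force(): force on a finger pad.
Only numpy, scipy, OpenCV 4.12 (cv2) and the standard library are available. Lean on these libraries where they do the work, as an engineer would, in place of code of your own. Each camera call takes 0.05 s, during which the arm holds its last target. There are 200 camera calls.

### The job

Take the round saddle cap out of the crate of fittings and seat it on the ram of the lever jack, then set the jack on the bench so that the cap sits squarely under the round lift pad of the drooping rail. Give the pump handle one full stroke down, let it come right back up, then press it fully down again so that the jack alone carries the rail level, and finish while still holding the handle down. Leave the flat magnet and the piece of angle iron where they lie on the bench.

Things in the scene. Friction and masses are not known exactly. Their poses are not given: they have to be found in the camera images.
- crate: open plywood crate fixed to the bench, 230 x 210 mm, 45 mm high, 5 mm walls and floor; origin under its centre, x along the 230 mm side. Five upright steel fittings stand in it, some 70 mm or more apart centre to centre: the saddle cap and four to leave: a hex bolt on its head (57 mm high), a hex nut, a tube collar (40 mm across) and a square stub (24 mm)
- saddle_cap: plain steel round cap, the only solid round piece in the crate, 46 mm in diameter, 40 mm high, 250 g or so, standing with its flat solid top up; its underside has a blind hole 24 mm in diameter and 16 mm deep that drops over the jack's spigot. Origin at the centre of its underside, z up
- cap_foot (a point): centre of the saddle cap's underside (its origin); meets ram_seat when the cap is seated
- cap_top (a point): centre of the saddle cap's flat top, 40 mm above its foot
- jack: loose grey lever jack, about 0.9 kg. Origin under its base plate, on the ram axis; z up; pump handle towards its -x. Base plate from x -200 to +45 mm, 80 mm wide, 10 mm thick. Ram tower round the origin, 64 mm in diameter, 50 mm high. With ram down and cap on, 100 mm high. Handle pivot at x -125 mm, height 50 mm
- grip_block (a point): centre of the top of the jack's upright grip block, 70 mm above the jack's underside, 95 mm behind the ram (jack x -95 mm). Take the jack by it: 50 mm long in jack x, 36 mm wide in y (fingers close along y), straight sides 60 mm tall
- ram_seat (a point): centre of the flat shoulder on top of the jack's ram (ram 36 mm in diameter), 60 mm above the bench with the ram down; a tapered spigot 18 mm in diameter and 14 mm high stands on it, up the middle. The ram rises 60 mm per rad of the handle, 30 mm in all
- jack_handle (a joint): pump handle angle in rad: 0 = up (sloping 0.5 rad up to the rear), 0.5 = fully down (level, 50 mm above the bench) against a stop. A spring (and the load) brings it back up when let go; at handle_grip it takes 2 to 4 N to move unloaded and 6 to 8 N to hold down under the rail. The ram falls back with it
- handle_grip (a point): point on the axis of the round handle's black rubber grip (24 mm in diameter, 50 mm long), 115 mm from the pivot: 226 mm behind the jack's origin and 105 mm high when up, 240 mm behind and 50 mm high when down; the grip can be pinched from above with fingers closing along the jack's y, or pushed down
- fixture: fixed stand carrying the rail; origin on the bench below the lift pad. The rail runs along its y: hinge post 220 mm high at y +300 mm, screw stop under the rail's other end at y -95 mm. The jack goes in from its -x side (towards the robot), jack x along fixture x. Beyond the rail (+x) a hammer lies, and a spray can 160 mm high stands to its right, some 100 mm or more beyond the jack's first place
- lift_pad (a point): centre of the underside of the round lift pad (40 mm in diameter, 8 mm thick) welded under the rail, 114 mm above the bench at rest and 130 mm with the rail level; a matching disc on the rail's top face marks the place. The rail is a 30 x 30 mm square steel tube, its top about 152 mm above the bench there
- rail (a joint): angle of the rail in rad: 0 = drooping on its stop, 0.053 = level; it weighs about 7 N on the jack and falls back when not held up
- magnet: flat steel welding magnet, 75 x 50 x 16 mm, lying between the crate and the robot's middle line; origin under its centre; leave alone
- angle_iron: piece of angle iron, 90 x 35 x 35 mm, lying to the right of the jack; origin under its centre; leave alone
There are look-alikes about, which are no part of the job. What is shaped like the saddle_cap but purple or yellow is not meant.

How it is judged:
On the way, in this order (a step that is already met when the one before it is completed fails the run):
1. the saddle cap is seated upright on the jack's ram (distance between cap_foot and ram_seat below 0.007 m and angle between saddle_cap's own z axis and vertical below 0.12 rad), for 0.2 s.
2. the jack stands flat on the bench with the seated cap under the lift pad (all of step 1 and horizontal distance between cap_top and lift_pad below 0.015 m and angle between jack's own z axis and vertical below 0.06 rad and height (world z) of jack below 0.005 m), for 0.2 s.
3. first stroke: handle down, rail lifted by the cap (horizontal distance between cap_top and lift_pad below 0.015 m and angle between jack's own z axis and vertical below 0.06 rad and height (world z) of jack below 0.005 m and value of joint jack_handle above 0.42 rad and value of joint rail above 0.036 rad and contact force between saddle_cap and fixture above 2 N), for 0.1 s.
4. handle let right back up, rail back on its stop (value of joint jack_handle below 0.12 rad and value of joint rail below 0.01 rad), for 0.1 s.
At the end, for the whole second after the job is handed in: Still holding the jack: handle past 0.42 rad, rail past 0.036 rad, cap pressing the pad by over 2 N, cap seated on the ram within 7 mm and within 15 mm of the pad's centre, jack flat on the bench, the robot pressing on the jack and touching neither rail nor cap (all of step 1 and all of step 3 and contact force between any of the arm, the fingers and jack above 1 N and contact force between each of the arm, the fingers and fixture below 0.5 N and contact force between each of the arm, the fingers and saddle_cap below 0.5 N and velocity of joint rail between -0.05 and 0.05 rad/s); the arm keeps its last pose, push and grip.
It fails at once if a bystander (magnet, angle iron) is shifted more than 40 mm (distance of any of magnet, angle_iron from where it was at the start of the episode above 0.04 m).
It fails at once if the jack is tipped over (angle between jack's own z axis and vertical above 0.6 rad).
It also fails if it takes over 72 s, if anything falls off the work surface, if the arm or the gripper's body presses on something with over 40 N, if the wrist force passes 120 N, or if a joint passes its speed limit or range.

## Working session

There is one attempt and no reset: what is moved stays moved. The work goes in short steps, each a Python script; the robot and the scene stay as the last script left them, time stands still between calls to the robot, and variables do not carry over. Pictures are saved under pics/ and viewed, at most 10 in all, crops included, and the job is handed in when it is done.

```bash
ls; mkdir -p pics
python3 - <<'E'
from station import *
import cv2, numpy as np
for n in("top","scene"):
    im=read_camera(n); cv2.imwrite(f"pics/{n}0.png",im[:,:,::-1]); i=camera_info(n); print(n,{k:np.round(v,3).tolist() if not isinstance(v,str) else v for k,v in i.items()})
print(get_time(),get_tcp_pos(),get_ee_rot())
E
```

```text
pics
top {'intrinsics': [[481.321, 0.0, 314.026], [0.0, 481.321, 237.419], [0.0, 0.0, 1.0]], 'T': [[-0.015, 0.984, -0.179, 0.321], [-1.0, -0.017, -0.009, -0.064], [-0.012, 0.179, 0.984, 1.395], [0.0, 0.0, 0.0, 1.0]]}
scene {'intrinsics': [[609.267, 0.0, 309.16], [0.0, 609.267, 236.038], [0.0, 0.0, 1.0]], 'T': [[-0.312, -0.818, 0.483, 1.168], [0.95, -0.276, 0.147, 0.118], [0.013, 0.505, 0.863, 1.205], [0.0, 0.0, 0.0, 1.0]]}
0.1 [0.14950534 0.60634959 0.22199636] [-9.37188981e-05  1.20597949e-01  9.92701203e-01 -6.69635124e-04]
```

View pics/top0.png

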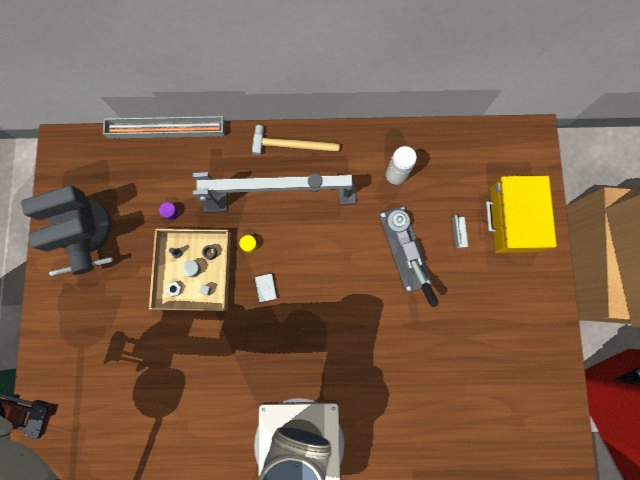

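View pics/scene0.png

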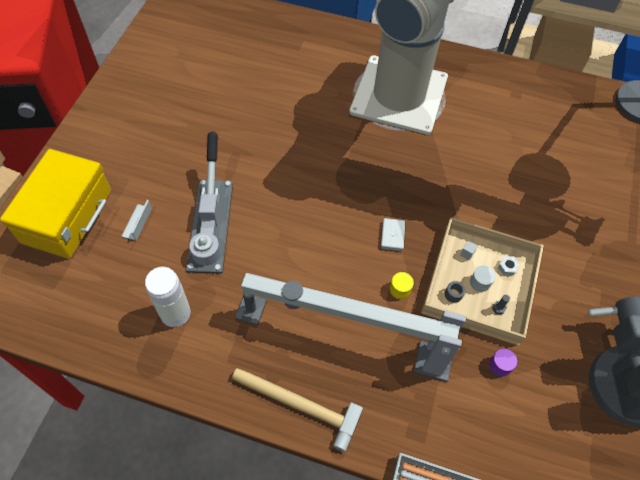

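The top view shows the crate with the cap at about (191,268), the jack ram at (399,218), its handle at (430,295), the pad disc at (315,181), and the magnet at (265,288). The scene view shows the cap at (484,278), the ram at (203,244) and the disc at (292,292). I'll zoom in on these for measuring.

```bash
cat > h.py <<'E'
from station import *
import cv2, numpy as np
def ray(n,u,v):
    c=camera_info(n);K=np.array(c["intrinsics"]);T=np.array(c["T"])
    d=np.linalg.inv(K)@[u,v,1.]; d=T[:3,:3]@[d[0],-d[1],-d[2]]
    return T[:3,3],d
def onz(n,u,v,z):
    o,d=ray(n,u,v); return (o+d*(z-o[2])/d[2])
def proj(n,p):
    c=camera_info(n);K=np.array(c["intrinsics"]);T=np.array(c["T"])
    q=T[:3,:3].T@(np.array(p)-T[:3,3]); q=K@[q[0],-q[1],-q[2]]; return q[:2]/q[2]
def crop(im,u,v,w,h,s): return cv2.resize(im[v:v+h,u:u+w],None,fx=s,fy=s,interpolation=cv2.INTER_CUBIC)
E
python3 - <<'E'
from h import *
t=cv2.imread("pics/top0.png");s=cv2.imread("pics/scene0.png")
a=crop(t,145,222,100,75,4);b=crop(t,365,195,100,75,4)
a2=np.hstack([crop(t,145,222,100,75,4),crop(t,355,200,100,75,4)])
b2=np.hstack([crop(s,430,220,100,75,4),crop(s,170,215,100,75,4)])
cv2.imwrite("pics/z1.png",np.vstack([a2,b2]))
E
```

```text
(no output)
```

View pics/z1.png

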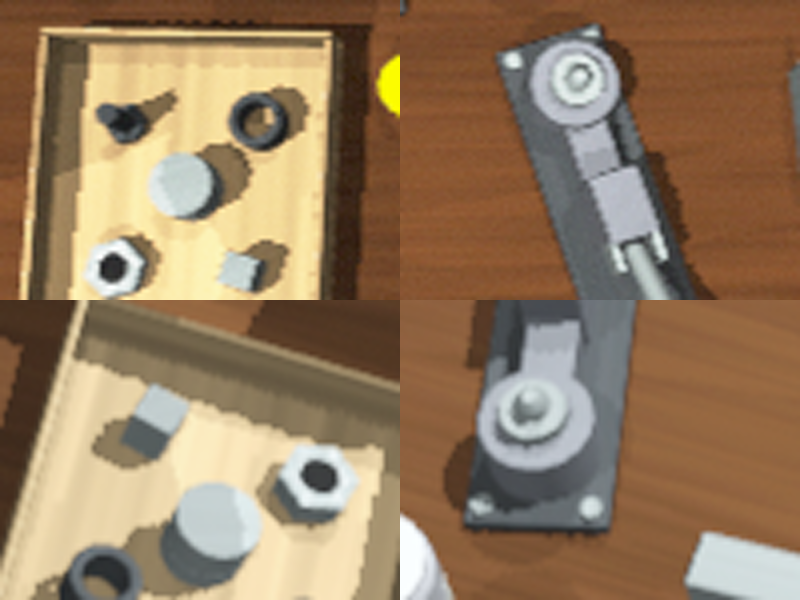

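Run:
```python
from h import *
t=cv2.imread("pics/top0.png");s=cv2.imread("pics/scene0.png")
def tri(a,b):
    o1,d1=ray("top",*a);o2,d2=ray("scene",*b)
    x=np.linalg.lstsq(np.c_[d1,-d2],o2-o1,rcond=None)[0]
    p,q=o1+x[0]*d1,o2+x[1]*d2; return (p+q)/2,np.linalg.norm(p-q)
def disc(im,u,v,r=14,name=""):
    c=im[v-r:v+r,u-r:u+r].astype(int); g=c.mean(2)
    m=(g<150).astype(np.uint8); m=cv2.morphologyEx(m,cv2.MORPH_OPEN,np.ones((3,3)))
    n,l,st,ce=cv2.connectedComponentsWithStats(m); print([ (a.tolist(),(b+[u-r,v-r]).round(1).tolist()) for a,b in zip(st[1:],ce[1:])])
P=lambda x:np.round(x,4).tolist()
print("cap",P(onz("top",190.25,268.25,.045)),P(onz("scene",484.25,276.25,.045)),tri((190.25,268.25),(484.25,276.25)))
print("ram",P(onz("top",399,218.75,.06)),P(onz("scene",203.25,242,.06)),tri((399,218.75),(203.25,242)))
print("grip",P(onz("top",410.5,250.5,.07)))
print("hgrip",P(onz("top",430,294,.105)),P(onz("scene",212,147,.105)))
print("disc",P(onz("top",315,181.5,.152)),P(onz("scene",292,292,.152)),tri((315,181.5),(292,292)))
for e in((198,185),(351,182)):print("rail",P(onz("top",*e,.152)))
cv2.imwrite("pics/z2.png",np.hstack([crop(t,285,150,80,60,5),crop(s,252,262,80,60,5)]))
```

```text
cap [0.4842, 0.2992, 0.045] [0.4934, 0.3054, 0.045] (array([0.48571615, 0.3054217 , 0.03058935]), np.float64(0.004569752979953839))
ram [0.6138, -0.2938, 0.06] [0.614, -0.2894, 0.06] (array([ 0.61355045, -0.29204162,  0.05855816]), np.float64(0.0041340238357535156))
grip [0.5208, -0.3198, 0.07]
hgrip [0.3977, -0.3589, 0.105] [0.399, -0.3532, 0.105]
disc [0.6998, -0.0579, 0.152] [0.7058, -0.054, 0.152] (array([ 0.70216628, -0.05665072,  0.14330418]), np.float64(0.0024497435249223394))
rail [0.6958, 0.2566, 0.152]
rail [0.6966, -0.1543, 0.152]
```

View pics/z2.png

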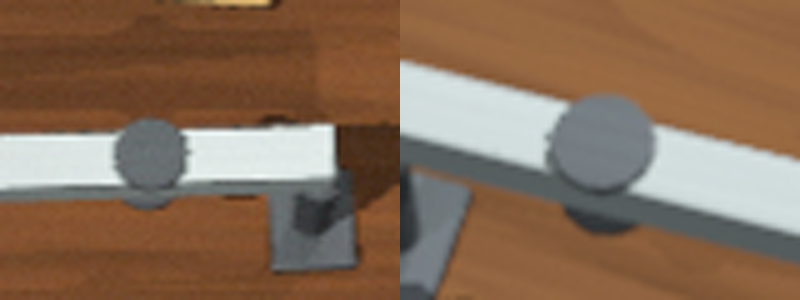

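The pad disc is at (315.2,180.8) in top and (292.6,290.6) in scene. I'll grasp the cap with two squeezes, x then y, so its position in the robot frame is exact.

```bash
cat >> h.py <<'E'
def Q(y): return [0,-np.sin(y/2),np.cos(y/2),0]
def st(m=""): print(m,round(get_time(),1),np.round(get_tcp_pos(),4),"w",round(get_grip_width()*.088,4),"F",np.round(get_ft_force(),1),"ff",np.round(get_finger_force(),1))
E
python3 - <<'E'
from h import *
print(onz("top",315.2,180.8,.153),onz("scene",292.6,290.6,.153))
x,y=.489,.302
move_pose([x,y,.15],Q(-np.pi/2)); movel([x,y,.014]); command_gripper(.4); st("x")
command_gripper(1.);movel([x,y,.10],v=.25); move_pose([x,y,.10],Q(0)); movel([x,y,.014],v=.25); command_gripper(0.); st("y")
movel([x,y,.17],v=.25); st()
for n in("top","scene"): cv2.imwrite(f"pics/{n}1.png",read_camera(n)[:,:,::-1])
E
```

```text
[ 0.70144264 -0.05845604  0.153     ] [ 0.7030594  -0.05373726  0.153     ]
x 3.6 [0.4886 0.3019 0.014 ] w 0.0458 F [-2.8 -0.8  2.9] ff 30.0
y 7.5 [0.4891 0.3022 0.0143] w 0.0455 F [-0.8  0.1  4.2] ff 30.0
 8.3 [0.4881 0.3014 0.1687] w 0.0454 F [-0.1 -0.1 -2.8] ff 30.0
```

Cap gripped (width 45.5 mm, weight felt). Averaging the two cameras matched the real position, so I'll move above the ram and check there.

Run:
```python
from h import *
x,y=.614,-.2915
move_pose([x,y,.17],Q(0)); movel([x,y,.095]); st()
for n in("top","scene"): cv2.imwrite(f"pics/{n}2.png",read_camera(n)[:,:,::-1])
s=cv2.imread("pics/scene2.png");t=cv2.imread("pics/top2.png")
cv2.imwrite("pics/z3.png",np.hstack([crop(s,160,190,100,120,4),crop(t,350,180,100,120,4)]))
```

```text
11.2 [ 0.6145 -0.2915  0.0954] w 0.0455 F [-0.  -0.6 -1.2] ff 30.0
```

View pics/z3.png

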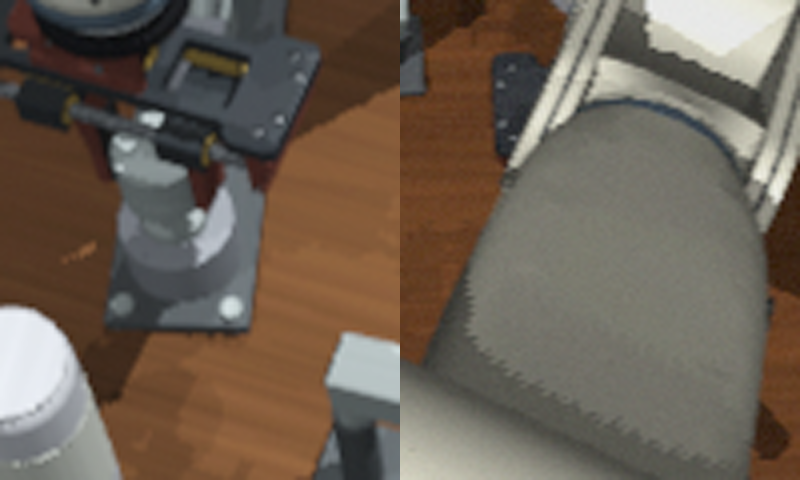

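The scene crop shows the cap hanging centred over the ram, with the shoulder visible round it. Lowering now.

Run:
```python
from h import *
x,y=.614,-.2915
r=movel([x,y,.067],v=.03,until_force=6); st(r)
```

```text
True 12.1 [ 0.6137 -0.2914  0.069 ] w 0.0452 F [-0.7  0.6  5.8] ff 30.0
```

Run:
```python
from h import *
command_gripper(.8); p=get_tcp_pos(); movel([p[0],p[1],.2],v=.25)
yaw=.288; command_gripper(1.)
g=np.array([.614,-.2915])-.095*np.array([np.cos(yaw),np.sin(yaw)])
move_pose([*g,.15],Q(yaw)); r=movel([*g,.033],until_force=10,v=.12); st(r)
command_gripper(0.); st()
for n in("top","scene"): cv2.imwrite(f"pics/{n}3.png",read_camera(n)[:,:,::-1])
s=cv2.imread("pics/scene3.png")
cv2.imwrite("pics/z4.png",crop(s,140,150,120,140,4))
```

```text
False 15.5 [ 0.5235 -0.3188  0.0337] w 0.0878 F [-0.3 -0.3 -0.5] ff 0.0
 16.4 [ 0.5231 -0.3187  0.033 ] w 0.0361 F [ 0.  -2.4 -0.6] ff 30.0
```

View pics/z4.png

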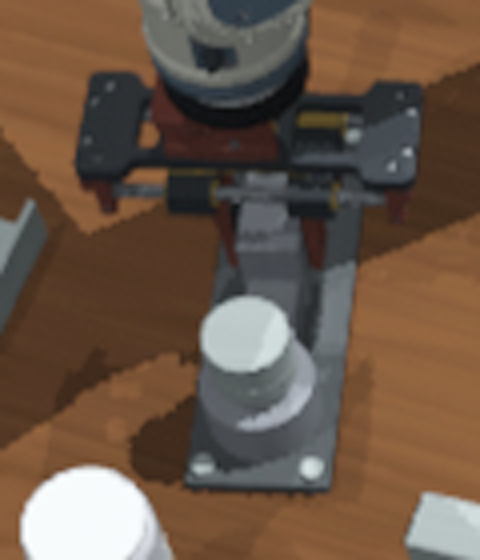

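Cap seated upright on the ram at about crop (248,335), with the fingers straddling the block. Next I carry the jack just above the bench: back, across, then forward under the pad.

Run:
```python
from h import *
p=get_tcp_pos(); z=p[2]
movel([p[0],p[1],z+.008],v=.05); st("lift")
movel([.46,-.27,z+.008],v=.1)
movel([.45,-.055,z+.008],frame=Q(0),v=.1); st()
cv2.imwrite("pics/scene4.png",read_camera("scene")[:,:,::-1])
s=cv2.imread("pics/scene4.png")
cv2.imwrite("pics/z5.png",crop(s,200,110,200,200,3))
```

```text
lift 16.8 [ 0.5224 -0.3182  0.0406] w 0.036 F [ 1.2  0.6 -9.1] ff 30.0
 20.0 [ 0.4501 -0.0553  0.041 ] w 0.0355 F [-0.5  0.1 -9.1] ff 30.0
```

View pics/z5.png

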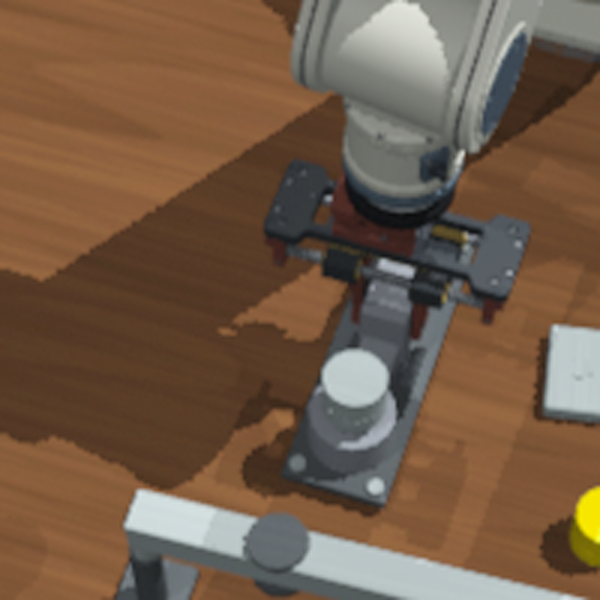

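The jack is aligned in front of the pad, cap at scene (318.7,235.7). Driving it in and setting it down.

Run:
```python
from h import *
print("cap seen",onz("scene",318.7,235.7,.104))
p=get_tcp_pos()
movel([p[0],-.0555,.037],v=.05)
r=movel([.6075,-.0555,.037],v=.08,until_force=12); st(r)
r=movel([.6075,-.0555,.031],v=.03,until_force=8); st(r)
command_gripper(.7); st()
p=get_tcp_pos(); movel([.6075,-.0555,.2],v=.25)
movel([.40,.05,.3],v=.3)
for n in("top","scene"): cv2.imwrite(f"pics/{n}5.png",read_camera(n)[:,:,::-1])
s=cv2.imread("pics/scene5.png");t=cv2.imread("pics/top5.png")
cv2.imwrite("pics/z6.png",np.hstack([crop(s,220,160,130,180,3),crop(t,260,150,130,180,3)]))
```

```text
cap seen [ 0.54419098 -0.05103851  0.104     ]
False 22.4 [ 0.6071 -0.0555  0.037 ] w 0.0357 F [-0.5 -0.5 -9.4] ff 30.0
True 22.7 [ 0.608  -0.0556  0.0327] w 0.036 F [ 0.5 -0.1  3.2] ff 30.0
 23.3 [ 0.6056 -0.0553  0.0309] w 0.0613 F [-0.1 -0.2  1.2] ff 0.0
```

View pics/z6.png

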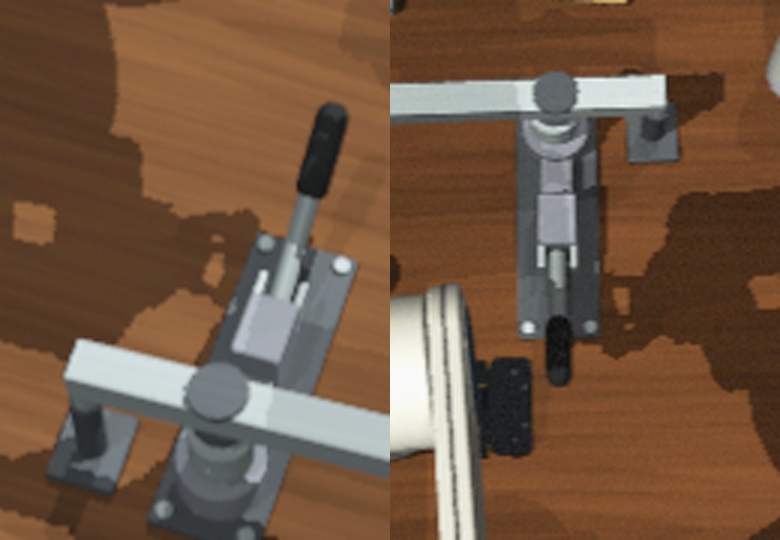

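The jack stands square under the pad with the handle up. The grip is near top (316,267). Now the strokes.

Run:
```python
from h import *
print(onz("top",316,266.7,.105))
y=-.0555
command_gripper(0.); move_pose([.4765,y,.17],Q(0)); movel([.4765,y,.125],v=.1)
r=movel([.463,y,.057],v=.05,until_force=16); st(r); wait(.4); st()
cv2.imwrite("pics/scene6.png",read_camera("scene")[:,:,::-1])
```

```text
[ 0.47566236 -0.05671201  0.105     ]
True 28.8 [ 0.4624 -0.0555  0.0615] w 0.0003 F [-3.2  0.7 18.1] ff 8.8
 29.1 [ 0.4624 -0.0555  0.0618] w 0.0003 F [-2.6 -0.2 14.2] ff 7.2
```

The handle is against its stop (z 62 mm, force step). Letting it right up, then pressing again.

Run:
```python
from h import *
y=-.0555
movel([.4765,y,.15],v=.08); wait(.8); st()
cv2.imwrite("pics/scene7.png",read_camera("scene")[:,:,::-1])
movel([.4765,y,.125],v=.1)
r=movel([.463,y,.057],v=.05,until_force=16); st(r); wait(.6); st()
for n in("top","scene"): cv2.imwrite(f"pics/{n}8.png",read_camera(n)[:,:,::-1])
I=[crop(cv2.imread(f"pics/scene{k}.png"),230,220,125,110,3)[:,:266*2] for k in(6,7,8)]
cv2.imwrite("pics/z7.png",cv2.resize(np.hstack(I),(798,234)))
```

```text
31.3 [ 0.4765 -0.0555  0.15  ] w -0.0 F [-1.4 -0.3  0.9] ff 0.0
True 32.9 [ 0.4624 -0.0555  0.0615] w 0.0007 F [-3.7 -0.1 18.5] ff 8.7
 33.5 [ 0.4624 -0.0555  0.0618] w 0.0006 F [-3.1  0.1 15.2] ff 7.1
```

View pics/z7.png

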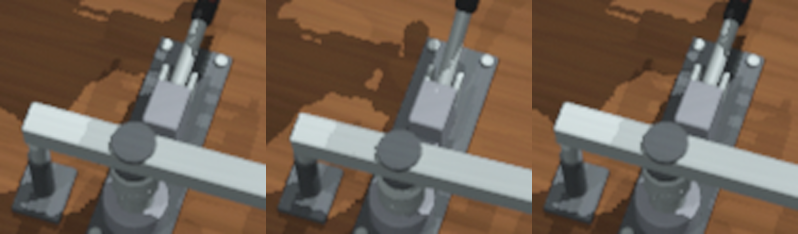

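The three frames show the rail lifted, then back on its stop, then lifted again with the cap under the pad and the handle held down. Handing in.

```bash
python3 -c "
from station import *
print(job_done())"
```

```text
the job is handed in; nothing more can be done
None
```

I handed the job in with the arm still holding the handle down; no verdict was returned. The cap is seated on the ram, the jack stands under the lift pad, and the camera showed the rail lifted, back on its stop, then lifted again.

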